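Click the photometer's filter lever to its third stop and take the reading

ROBOT

A 6-joint arm with a two-finger parallel gripper is mounted at the origin on a cart in front of the work surface, level with it; the furniture and walls round the work are solid. World frame = base frame: x ahead of the robot, y to its left, z up, the work surface at z = 0. Lengths are in mm, angles in rad, forces in N, time in s.
With the tool pointing down it reaches from about 350 to 875 mm from the base axis. Payload 4.2 kg.
Tool frame: the origin (TCP) lies at the very end of the fingers, on their centre line; the grasp point (between the pads) lies 19 mm behind it (arm.pinch_z is the distance from the TCP to the grasp point, in mm); x points along the fingers, y is the direction in which the jaws open and shut, and the axes are right-handed (so a half turn about x gives the same grasp; the last joint's range is limited). The gripper opens to 85 mm and grips with 20 to 120 N. Pads are 22 mm wide; open, the fingers measure 114 mm over their backs; the gripper's body (76 mm by 85 mm) begins 54 mm behind the grasp point. The pads swing forward as they close: fully open they stand 13 mm farther back than shut.
Start: joints at [-0.998, 0.385, 0.008, 0, -1.194, -0.259], TCP at [192.937, -594.453, 231.312] pointing down, gripper open.
Joint ranges: [-3.14, 3.14], [-1.21, 2.06], [-1.07, 1.41], [-3.16, 2.05], [-2.99, -0.16], [-3.1, 3.1]. Speed limits (rad/s): [2.79, 2.79, 3.14, 3.14, 3.14, 3.14].

INTERFACE

Orientations are given as a unit quaternion [x, y, z, w].
In Python, from bench import arm gives the robot as it stands.
- The arm moves only by the tool drive_tool, never from a script. Its argument "motion" is a list of rows, each a list of 4 numbers: the shift along the tool's x, y, z in mm, then the turn about the tool's x in degrees. In form: [[dx, dy, dz, spin], ...]. A call has 1 to 10 rows; each row shifts and turns the commanded pose from where the row before left it, along the tool's axes as they then stand; what a row does not reach is not made up. A row lasts 1/12 s, in which the tool goes at most 41.7 mm and 7.16 degrees, less where a joint would pass 70% of its speed; a pose out of reach is approached as far as the arm can. A call with a gripper value outside its range is refused whole. "grip" is the finger opening in mm, from 0 to 85.4, set as the call begins (left out, the last holds). The fingers move at their own pace and stop on an object; the grip force is fixed at half the most. Time passes only in rows, so rows that do not move let the fingers close. It gives the time, the measured TCP pose, the force and the opening at its end, in the units of the state.
- arm.read_state(): the state, without advancing time (a new reading comes with each control period).
- arm.get_image(name): name is "side" or "top" or "wrist"; returns the picture (400x640x3 uint8, red, green, blue); there is no depth.
- arm.calibration(name): a dict with "K" (3x3 intrinsics, pixels), "eye" and "attitude" of the camera in the world; the wrist camera has in their place "T_tool_cam" (4x4, takes a point from camera to tool coordinates, whose origin is the TCP and whose axes are the tool frame's). Camera axes: x right, y up, looking along -z (the intrinsics and any distortion apply to the point x, -y, -z); pixel columns grow to the right and rows downward; lengths in mm; the calibration is good to about 2 mm. A picture is of the moment at which its call begins: read the wrist's pose just before it. calibration takes no time and is no camera call.
- arm.job_done(): hands the job in, once; it reports no verdict.
The state is a dict: "clock": time; "joints": joint angles; "joint_vel": joint speeds; "joint_efforts": joint torques, N m; "position": TCP position; "ee_rot": TCP orientation; "contact_force": force on the tool from outside, world axes, zero at the start; "wrist_torque": the same for the moment, N m; "gripper_width": finger opening in mm.
Only numpy, scipy, OpenCV 4.12 (cv2) and the standard library are available. Lean on these libraries where they do the work, as an engineer would, in place of code of your own. Each camera call takes 0.05 s, during which the arm holds its last target. There are 200 camera calls.

TASK

On the low white photometer, push the black filter lever with your fingertips from its home end towards the round button, counting the clicks, and leave it standing in the third click stop (home does not count); never push it on beyond the third stop. Then press the round read button down and let it come up again. Push and press only: do not pinch the lever, and leave the vial in the photometer's well, the stopper on its deck and the other small glassware where they stand.

Things in the scene. Friction and masses are not known exactly. Their poses are not given: they have to be found in the camera images.
- photometer: fixed low white-grey case, 130 x 220 mm, deck 50 mm up. Origin: centre of the underside; x to its back, y along it from the lever's home end to the button. Lever slot along y at x = -25 mm, with a 3 mm high strip of six dark marks (home, five stops) at x = -51. Deck free for 47 mm behind the lever at home. On the back half: vial well (35, 25), loose stopper (about 39, -65), flat display
- filter_lever (a joint): travel of the lever from home, m, along +y of the photometer. Stops every 14 mm: 0 home, 0.014, 0.028, 0.042 (third), 0.056, 0.070. A ridge lies 7 mm past each stop: the push needed is about 6 N on leaving a stop, about 1 N at the ridge; beyond it the lever springs on by itself into the next stop and stays
- lever_middle (a point): middle of the lever's upright black tab, 16 mm above the deck (66 mm above the worktop). The tab is 28 mm wide (photometer x), 16 mm thick (photometer y, the way it slides); its top is 32 mm above the deck. At home it stands at x = -25, y = -55 mm of the photometer
- lever_near_half: the half of the tab that faces the home end (photometer -y); its face is what is pushed. Origin on the deck in the middle of the tab. Pressing on both halves at once counts as pinching
- lever_far_half: the half of the tab that faces the button. Origin on the deck in the middle of the tab
- read_button (a joint): how far the read button is pressed, m: 0 up, 0.006 fully down; a spring of about 5 N brings it back
- read_button_top (a point): centre of the top of the round black button, 26 mm across, in a grey collar 42 mm across and 12 mm high; the top stands 22 mm above the deck (72 mm above the worktop), at x = -25, y = 82 mm of the photometer, in line with the lever's slot
- sample_vial: loose capped vial, 25 mm across and 58 mm high, standing in the photometer's well, so that its top is 33 mm above the deck; origin at the centre of its underside. To be left alone
- deck_stopper: loose rubber stopper, 26 mm across and high, on the back of the deck near the home end; origin at the centre of its underside. To be left alone
- spare_vial_a: loose capped vial, 25 mm across, 58 mm high, on the worktop left of the photometer; origin under its centre. To be left alone
- spare_vial_b: a second such vial. To be left alone
- small_beaker: loose small beaker, 47 mm across, 56 mm high, on the worktop right of the photometer; origin under its centre. To be left alone
- dish: loose glass dish, 58 mm across, 14 mm high, on the worktop farther right; origin under its centre. To be left alone

How it is judged (in metres and radians):
On the way, in this order (a step that is already met when the one before it is completed fails the run):
1. the lever has clicked into its third stop (value of joint filter_lever between 0.0385 and 0.0455 m), for 0.3 s.
2. the read button is pressed down (value of joint read_button above 0.004 m), for 0.04 s.
At the end, for the whole second after the job is handed in: The lever rests within 3.5 mm of its third stop (42 mm from home), the read button has been pressed at least 4 mm after that and is up again (under 1.5 mm), the vial still sits in its well, and the stopper, vials, beaker and dish stand within 12 mm of where they were (all of step 1 and value of joint read_button below 0.0015 m and z of sample_vial in the frame of photometer below 0.03 m and distance of each of deck_stopper, spare_vial_a, spare_vial_b, small_beaker, dish from where it was at the start of the episode below 0.012 m); the robot touches nothing.
It fails at once if the lever is pushed beyond the third stop, on to the ridge before the fourth (value of joint filter_lever above 0.0485 m).
It fails at once if the button is pressed while the lever is not in its third stop (value of joint read_button above 0.003 m and not (value of joint filter_lever between 0.0375 and 0.0465 m)).
It fails at once if the lever is pinched (contact force between the fingers and lever_near_half above 2 N and contact force between the fingers and lever_far_half above 2 N).
It fails at once if the vial is lifted in its well (z of sample_vial in the frame of photometer above 0.033 m).
It fails at once if a bystander is moved, lifted or knocked over (distance of any of deck_stopper, spare_vial_a, spare_vial_b, small_beaker, dish from where it was at the start of the episode above 0.015 m or angle between any of spare_vial_a, spare_vial_b, small_beaker, deck_stopper's own z axis and vertical above 0.5 rad).
It also fails if it takes over 48 s, if anything falls off the work surface, if the arm or the gripper's body presses on something with over 40 N, if the wrist force passes 120 N, or if a joint passes its speed limit or range.

## Working session

There is one attempt and no reset: what is moved stays moved. The work goes in short steps, Python scripts to look and compute and a tool call to move; the robot and the scene stay as the last step left them, time stands still between calls to the robot, and variables do not carry over. Pictures are saved under pics/ and viewed, about 8 in all and at most 12, crops included, and the job is handed in when it is done.

Besides the shell and the picture viewer there is one more tool, called after ">>>" as name([rows], argument=value, ...), one row to a line, values as JSON. drive_tool: Moves the arm, as the interface text tells. Its arguments: {"type":"object","properties":{"motion":{"type":"array"},"grip":{"type":"number"}},"required":["motion"]}

```bash
mkdir -p pics; python3 - <<'E'
from bench import arm
import cv2
s=arm.read_state()
print({k:s[k] for k in("clock","position","ee_rot","contact_force","gripper_width")})
for n in("top","side"):
    c=arm.calibration(n);print(n,c)
    cv2.imwrite(f"pics/{n}0.png",arm.get_image(n)[:,:,::-1])
print(arm.calibration("wrist"))
E
```

```text
{'clock': 0.0, 'position': array([ 192.76259825, -593.91258415,  230.19678948]), 'ee_rot': array([-0.10964647,  0.69858012,  0.11118402,  0.69828474]), 'contact_force': array([-0.23219814, -0.44277372, -0.02066897]), 'gripper_width': 85.7230986722877}
top {'K': array([[403.27724027,   0.        , 316.88097839],
       [  0.        , 403.27724027, 202.48828365],
       [  0.        ,   0.        ,   1.        ]]), 'eye': array([-197.00382303,  313.68486942,  986.95966275]), 'attitude': array([-0.21512896,  0.25027127,  0.7266552 , -0.60254132])}
side {'K': array([[389.87995261,   0.        , 314.89987974],
       [  0.        , 389.87995261, 200.92716559],
       [  0.        ,   0.        ,   1.        ]]), 'eye': array([902.58999641, 938.79530738, 946.18315039]), 'attitude': array([0.09076064, 0.37041948, 0.89674465, 0.22450155])}
{'K': array([[294.1841574 ,   0.        , 320.02843716],
       [  0.        , 294.1841574 , 204.25343964],
       [  0.        ,   0.        ,   1.        ]]), 'T_tool_cam': array([[ 1.40864996e-04,  2.95567852e-01, -9.55321739e-01,
        -1.43346456e+02],
       [ 9.99999957e-01,  2.03603970e-04,  2.10446146e-04,
         1.98439335e-01],
       [ 2.56708414e-04, -9.55321728e-01, -2.95567810e-01,
        -7.54840096e+01],
       [ 0.00000000e+00,  0.00000000e+00,  0.00000000e+00,
         1.00000000e+00]])}
```

View pics/top0.png

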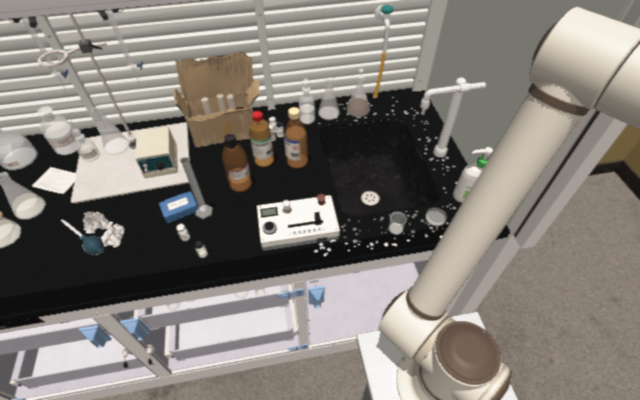

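View pics/side0.png

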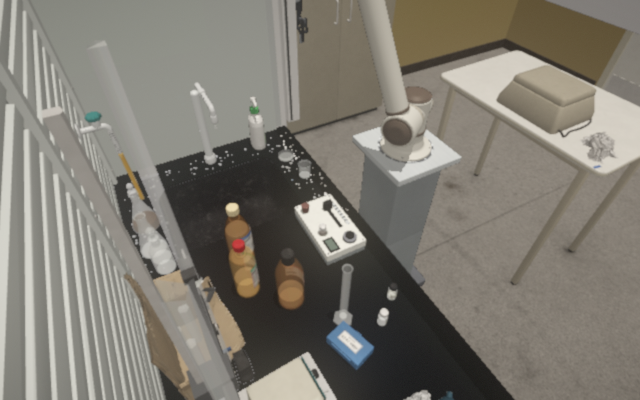

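The photometer shows in the top view around (298,221) and in the side view around (330,227). In the top view the lever is on the right at (319,217) and the button on the left at (270,227). I'll enlarge both.

```bash
python3 - <<'E'
import cv2,numpy as np
a=cv2.imread("pics/top0.png")[185:255,245:350];b=cv2.imread("pics/side0.png")[185:270,285:375]
a=cv2.resize(a,(750,500),interpolation=cv2.INTER_CUBIC)
cv2.imwrite("pics/c1.png",a)
b=cv2.resize(b,(630,595),interpolation=cv2.INTER_CUBIC);cv2.imwrite("pics/c2.png",b)
E
```

```text
(no output)
```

View pics/c1.png

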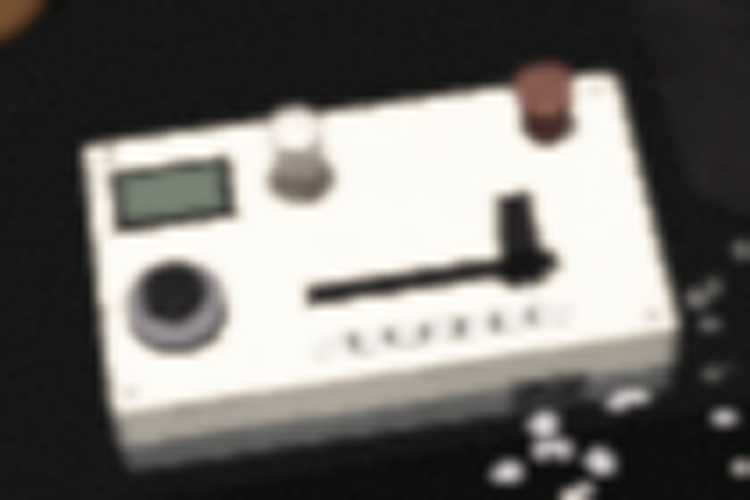

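View pics/c2.png

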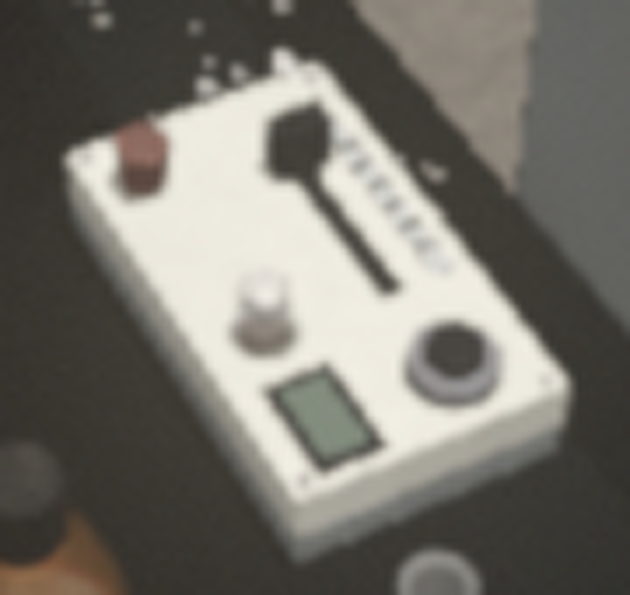

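The top crop shows the deck corners at (82,148), (618,75), (678,325) and (115,410), with the button top at about (175,290). The side crop shows them at (68,155), (318,65), (568,385) and (295,495), with the button top at (455,348). I'll fit one planar pose to both views.

```bash
cat >h.py <<'E'
import numpy as np
from scipy.spatial.transform import Rotation as R
from scipy.optimize import least_squares
def proj(c,P,T=None):
    P=np.atleast_2d(P)
    Rm=R.from_quat(c["attitude"]).as_matrix() if T is None else T[:3,:3]
    e=c["eye"] if T is None else T[:3,3]
    q=(P-e)@Rm; K=c["K"]
    return np.c_[K[0,2]+K[0,0]*q[:,0]/-q[:,2],K[1,2]-K[1,1]*q[:,1]/-q[:,2]]
def world(p,L):
    c,s=np.cos(p[2]),np.sin(p[2]); L=np.atleast_2d(L)
    return np.c_[p[0]+c*L[:,0]-s*L[:,1],p[1]+s*L[:,0]+c*L[:,1],L[:,2]]
def wristT(arm,s):
    T=np.eye(4);T[:3,:3]=R.from_quat(s["ee_rot"]).as_matrix();T[:3,3]=s["position"]
    return T@arm.calibration("wrist")["T_tool_cam"]
E
python3 - <<'E'
from bench import arm
from h import *
L=np.array([[65,-110,50],[-65,-110,50],[-65,110,50],[65,110,50],[-25,82,72]])
pt=np.array([[618,75],[678,325],[115,410],[82,148],[175,290]])/7.143+[245,185]
ps=np.array([[68,155],[318,65],[568,385],[295,495],[455,348]])/7+[285,185]
ct,cs=arm.calibration("top"),arm.calibration("side")
for sel in("both","top","side"):
    def f(p):
        W=world(p,L);r=[]
        if sel!="side": r.append(proj(ct,W)-pt)
        if sel!="top": r.append(proj(cs,W)-ps)
        return np.concatenate(r).ravel()
    o=least_squares(f,[550,0,0]);print(sel,o.x.round(3),np.abs(f(o.x)).max().round(2))
    print(world(o.x,[[-25,-55,66],[-25,82,72],[39,-65,50]]).round(1).tolist())
s=arm.read_state();print(R.from_quat(s["ee_rot"]).as_matrix().round(3))
E
```

```text
both [ 4.93085e+02  2.54227e+02 -1.40000e-02] 1.31
[[467.3, 199.6, 66.0], [469.3, 336.6, 72.0], [531.2, 188.7, 50.0]]
top [ 4.92797e+02  2.53708e+02 -8.00000e-03] 1.07
[[467.4, 198.9, 66.0], [468.5, 335.9, 72.0], [531.3, 188.4, 50.0]]
side [ 4.93503e+02  2.55231e+02 -2.00000e-02] 0.93
[[467.4, 200.8, 66.0], [470.2, 337.7, 72.0], [531.2, 189.4, 50.0]]
[[-0.001 -0.308  0.951]
 [ 0.002  0.951  0.308]
 [-1.     0.002 -0.   ]]
```

>>> drive_tool([
  [0, 0, 0, 6.2],
  [0, 0, 0, 6.2],
  [0, 0, 0, 6.3],
  [0, 37, 13, 0],
  [0, 37, 13, 0],
  [0, 37, 13, 0],
  [0, 37, 13, 0],
  [0, 37, 13, 0],
  [0, 37, 13, 0],
  [0, 37, 13, 0],
], grip=0)

```text
clock: 0.93
position: [287.1, -334.7, 231.0]
ee_rot: [0.005, 0.707, -0.005, 0.707]
contact_force: [1.0, 0.3, 0.9]
gripper_width: -0.4
```

>>> drive_tool([
  [0, 37, 13, 0],
  [0, 37, 13, 0],
  [0, 37, 13, 0],
  [0, 37, 13, 0],
  [0, 37, 13, 0],
  [0, 37, 13, 0],
  [0, 37, 13, 0],
  [0, 37, 13, 0],
  [0, 37, 13, 0],
  [0, 37, 13, 0],
])

```text
clock: 1.77
position: [421.7, 33.7, 231.3]
ee_rot: [0.004, 0.707, -0.004, 0.707]
contact_force: [1.2, -0.9, 0.2]
gripper_width: -0.1
```

>>> drive_tool([
  [20, 25, 11, 0],
  [20, 25, 11, 0],
  [20, 25, 11, 0],
  [20, 23, 10, 0],
  [20, 18, 3, 0],
  [0, 0, 0, 0],
  [0, 0, 0, 0],
  [0, 0, 0, 0],
])

```text
clock: 2.43
position: [469.2, 146.8, 131.6]
ee_rot: [0.004, 0.707, -0.005, 0.707]
contact_force: [-0.1, 0.2, 0.1]
gripper_width: 0.1
```

```bash
python3 - <<'E'
from bench import arm
import cv2
from h import *
s=arm.read_state();print(s["position"],s["contact_force"])
im=arm.get_image("wrist")[:,:,::-1];cv2.imwrite("pics/w1.png",im)
p=[493.085,254.227,-.014]
for L in([-25,-63,82],[-25,82,72],[-65,-110,50],[-65,110,50],[65,110,50]):print(L,proj(arm.calibration("wrist"),world(p,L),wristT(arm,s)).round(1))
E
```

```text
[469.18172376 146.79412429 131.55674443] [-0.14082922  0.22989351  0.11278271]
[-25, -63, 82] [[383.8 222.4]]
[-25, 82, 72] [[579.1 217.9]]
[-65, -110, 50] [[317.  158.4]]
[-65, 110, 50] [[605.2 158.8]]
[65, 110, 50] [[563.4 304.4]]
```

View pics/w1.png

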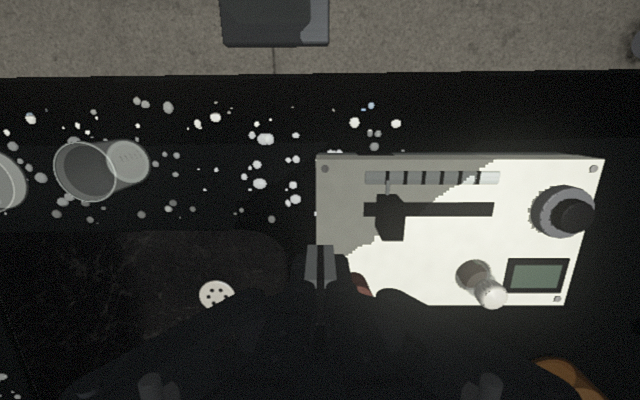

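The wrist view puts the deck corners at (317,155), (605,158) and (564,304). The predictions were (317,158), (605,159) and (563,304), so the pose holds. The lever tab is at about x 376–405, near home, and the path behind it is clear. Going down behind the lever.

>>> drive_tool([
  [24, 0, -2, 0],
  [24, 0, 0, 0],
  [22, 0, 0, 0],
  [0, 8, 0, 0],
  [0, 8, 0, 0],
  [0, 4, 0, 0],
  [0, 3, 0, 0],
  [0, 0, 0, 0],
  [0, 0, 0, 0],
])

```text
clock: 3.23
position: [468.0, 170.8, 62.4]
ee_rot: [0.005, 0.706, -0.004, 0.708]
contact_force: [-0.3, 0.5, 0.1]
gripper_width: -0.3
```

>>> drive_tool([
  [0, 2, 0, 0],
  [0, 2, 0, 0],
  [0, 2, 0, 0],
  [0, 0, 0, 0],
  [0, 0, 0, 0],
])

```text
clock: 3.65
position: [467.6, 176.2, 61.3]
ee_rot: [0.004, 0.707, -0.004, 0.707]
contact_force: [0.1, 0.1, 0.0]
gripper_width: -0.2
```

>>> drive_tool([
  [0, 2, 0, 0],
  [0, 0, 0, 0],
  [0, 0, 0, 0],
])

```text
clock: 3.9
position: [467.5, 177.2, 61.2]
ee_rot: [0.004, 0.707, -0.005, 0.707]
contact_force: [1.8, -5.2, 1.9]
gripper_width: -0.0
```

>>> drive_tool([
  [0, 2, 0, 0],
  [0, 0, 0, 0],
  [0, 0, 0, 0],
])

```text
clock: 4.15
position: [467.5, 179.4, 61.2]
ee_rot: [0.004, 0.707, -0.005, 0.707]
contact_force: [1.7, -5.3, 1.0]
gripper_width: 0.0
```

>>> drive_tool([
  [0, 2, 0, 0],
  [0, 0, 0, 0],
  [0, 0, 0, 0],
])

```text
clock: 4.4
position: [467.6, 182.2, 61.2]
ee_rot: [0.005, 0.707, -0.004, 0.707]
contact_force: [0.3, -1.7, 0.1]
gripper_width: 0.1
```

>>> drive_tool([
  [0, 2, 0, 0],
  [0, 0, 0, 0],
  [0, 0, 0, 0],
])

```text
clock: 4.65
position: [468.1, 185.0, 61.4]
ee_rot: [0.005, 0.707, -0.004, 0.707]
contact_force: [0.2, 0.2, 0.3]
gripper_width: 0.1
```

>>> drive_tool([
  [0, 2, 0, 0],
  [0, 2, 0, 0],
  [0, 0, 0, 0],
  [0, 0, 0, 0],
])

```text
clock: 4.98
position: [467.8, 188.5, 61.3]
ee_rot: [0.004, 0.707, -0.004, 0.707]
contact_force: [-0.5, -0.6, 0.0]
gripper_width: 0.2
```

>>> drive_tool([
  [0, 2, 0, 0],
  [0, 0, 0, 0],
  [0, 0, 0, 0],
])

```text
clock: 5.23
position: [467.8, 190.3, 61.3]
ee_rot: [0.004, 0.707, -0.004, 0.707]
contact_force: [1.0, -0.8, -0.5]
gripper_width: 0.2
```

>>> drive_tool([
  [0, 2, 0, 0],
  [0, 0, 0, 0],
  [0, 0, 0, 0],
])

```text
clock: 5.48
position: [467.7, 191.2, 61.3]
ee_rot: [0.004, 0.707, -0.005, 0.707]
contact_force: [2.1, -4.1, 2.1]
gripper_width: -0.0
```

First click came at about y=184, and the finger touched the lever again at about 190.5, which matches the 14 mm pitch. Next is the second ridge, expected at about y 197.5.

>>> drive_tool([
  [0, 2, 0, 0],
  [0, 2, 0, 0],
  [0, 0, 0, 0],
  [0, 0, 0, 0],
])

```text
clock: 5.82
position: [467.8, 196.0, 61.3]
ee_rot: [0.004, 0.707, -0.005, 0.707]
contact_force: [0.2, -3.0, 0.5]
gripper_width: 0.1
```

>>> drive_tool([
  [0, 2, 0, 0],
  [0, 0, 0, 0],
  [0, 0, 0, 0],
])

```text
clock: 6.07
position: [468.2, 198.9, 61.4]
ee_rot: [0.005, 0.707, -0.004, 0.707]
contact_force: [0.6, 0.2, -0.0]
gripper_width: -0.3
```

>>> drive_tool([
  [0, 2, 0, 0],
  [0, 0, 0, 0],
  [0, 0, 0, 0],
])

```text
clock: 6.32
position: [468.0, 200.5, 61.3]
ee_rot: [0.004, 0.707, -0.004, 0.707]
contact_force: [-0.1, -0.2, -0.1]
gripper_width: 0.0
```

>>> drive_tool([
  [0, 2, 0, 0],
  [0, 0, 0, 0],
  [0, 0, 0, 0],
])

```text
clock: 6.57
position: [468.0, 202.3, 61.3]
ee_rot: [0.004, 0.707, -0.004, 0.707]
contact_force: [0.3, -0.2, -0.3]
gripper_width: -0.1
```

>>> drive_tool([
  [0, 2, 0, 0],
  [0, 0, 0, 0],
  [0, 0, 0, 0],
])

```text
clock: 6.82
position: [468.0, 204.3, 61.3]
ee_rot: [0.004, 0.707, -0.004, 0.707]
contact_force: [0.8, -0.4, -0.3]
gripper_width: -0.1
```

Second click. One more: contact is due at about 204.5 and the ridge at about 211.5.

>>> drive_tool([
  [0, 2, 0, 0],
  [0, 0, 0, 0],
  [0, 0, 0, 0],
])

```text
clock: 7.07
position: [467.8, 205.2, 61.3]
ee_rot: [0.004, 0.707, -0.005, 0.707]
contact_force: [1.5, -5.0, 1.3]
gripper_width: 0.3
```

>>> drive_tool([
  [0, 2, 0, 0],
  [0, 2, 0, 0],
  [0, 0, 0, 0],
  [0, 0, 0, 0],
])

```text
clock: 7.4
position: [468.0, 210.0, 61.3]
ee_rot: [0.004, 0.707, -0.005, 0.707]
contact_force: [1.0, -2.4, 0.9]
gripper_width: -0.3
```

>>> drive_tool([
  [0, 2, 0, 0],
  [0, 0, 0, 0],
  [0, 0, 0, 0],
])

```text
clock: 7.65
position: [468.3, 212.9, 61.4]
ee_rot: [0.005, 0.707, -0.004, 0.707]
contact_force: [0.2, 0.3, -0.9]
gripper_width: -0.2
```

Third click. I'll back away, rise and check.

>>> drive_tool([
  [0, -10, 0, 0],
  [0, -10, 0, 0],
  [-25, 0, 0, 0],
  [-25, 0, 0, 0],
  [-20, 0, 0, 0],
  [0, 0, 0, 0],
  [0, 0, 0, 0],
])

```text
clock: 8.23
position: [468.1, 191.8, 132.4]
ee_rot: [0.006, 0.706, -0.004, 0.708]
contact_force: [-0.8, 0.1, 0.5]
gripper_width: 0.2
```

```bash
python3 - <<'E'
from bench import arm
import cv2
from h import *
s=arm.read_state();print(s["position"],s["contact_force"])
im=arm.get_image("wrist")[:,:,::-1];cv2.imwrite("pics/w2.png",im)
p=[493.085,254.227,-.014]
for L in([-39,-21,82],[-39,-5,82],[-51,-55,53],[-51,-13,53],[-25,82,72],[-65,-110,50],[-65,110,50]):print(L,proj(arm.calibration("wrist"),world(p,L),wristT(arm,s)).round(1))
E
```

```text
[468.14904606 191.79468835 132.38488128] [-0.81942138  0.08295252  0.53079813]
[-39, -21, 82] [[380.2 205. ]]
[-39, -5, 82] [[403.4 205. ]]
[-51, -55, 53] [[329.7 178.9]]
[-51, -13, 53] [[384.1 178.9]]
[-25, 82, 72] [[516. 219.]]
[-65, -110, 50] [[258.1 160.2]]
[-65, 110, 50] [[544.5 160.2]]
```

View pics/w2.png

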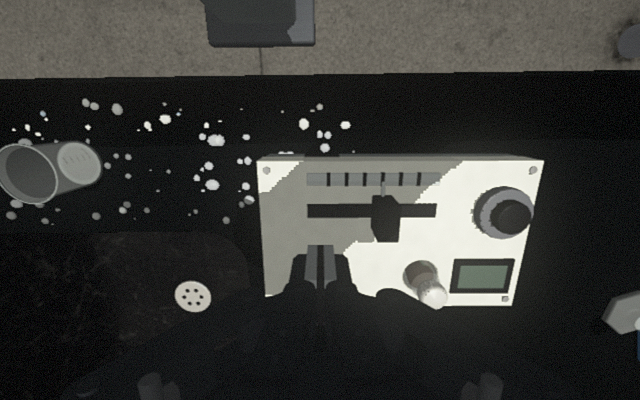

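The lever's pointer is at column 383, exactly on the fourth dark mark (third stop). The marks stand at 329, 347, 365, 383, 401 and 419. The button is near (514,216) and was predicted at (516,219). Moving over it.

>>> drive_tool([
  [0, 30, 0, 0],
  [0, 30, 0, 0],
  [0, 30, 0, 0],
  [0, 30, 0, 0],
  [0, 25, 3, 0],
  [15, 0, 0, 0],
  [15, 0, 0, 0],
  [15, 0, 0, 0],
  [8, 0, 0, 0],
  [0, 0, 0, 0],
])

```text
clock: 9.12
position: [471.2, 335.2, 75.0]
ee_rot: [0.003, 0.709, -0.006, 0.705]
contact_force: [0.1, -0.8, -0.6]
gripper_width: -0.1
```

>>> drive_tool([
  [0, 0, 0, 0],
  [0, 0, 0, 0],
])

```text
clock: 9.28
position: [473.1, 337.2, 78.7]
ee_rot: [0.005, 0.707, -0.004, 0.707]
contact_force: [0.5, 0.2, -0.6]
gripper_width: -0.2
```

>>> drive_tool([
  [0, 0, -3, 0],
  [3, 0, 0, 0],
  [2, 0, 0, 0],
  [2, 0, 0, 0],
  [2, 0, 0, 0],
  [0, 0, 0, 0],
  [0, 0, 0, 0],
])

```text
clock: 9.87
position: [469.7, 337.2, 69.6]
ee_rot: [0.004, 0.707, -0.004, 0.707]
contact_force: [-1.2, 0.2, 2.8]
gripper_width: -0.0
```

>>> drive_tool([
  [2, 0, 0, 0],
  [0, 0, 0, 0],
  [0, 0, 0, 0],
])

```text
clock: 10.12
position: [469.8, 337.3, 67.5]
ee_rot: [0.004, 0.707, -0.004, 0.707]
contact_force: [-1.8, -0.2, 4.1]
gripper_width: 0.2
```

>>> drive_tool([
  [1, 0, 0, 0],
  [0, 0, 0, 0],
  [0, 0, 0, 0],
])

```text
clock: 10.37
position: [469.7, 337.3, 66.5]
ee_rot: [0.004, 0.707, -0.004, 0.707]
contact_force: [-2.5, -0.6, 5.3]
gripper_width: -0.2
```

>>> drive_tool([
  [1, 0, 0, 0],
  [0, 0, 0, 0],
  [0, 0, 0, 0],
])

```text
clock: 10.62
position: [469.8, 337.3, 66.1]
ee_rot: [0.004, 0.707, -0.004, 0.707]
contact_force: [-2.2, -0.5, 8.1]
gripper_width: 0.3
```

>>> drive_tool([
  [1, 0, 0, 0],
  [0, 0, 0, 0],
  [0, 0, 0, 0],
])

```text
clock: 10.87
position: [469.8, 337.3, 66.0]
ee_rot: [0.004, 0.707, -0.004, 0.707]
contact_force: [-3.3, -1.7, 13.4]
gripper_width: 0.1
```

The button bottomed: z stopped at 66.0 and the force rose to 13 N. Releasing and rising.

>>> drive_tool([
  [-10, 0, 0, 0],
  [-25, 0, 0, 0],
  [-25, 0, 0, 0],
  [-25, 0, 0, 0],
  [0, 0, 0, 0],
  [0, 0, 0, 0],
  [0, 0, 0, 0],
])

```text
clock: 11.45
position: [469.2, 336.6, 148.4]
ee_rot: [0.004, 0.708, -0.005, 0.707]
contact_force: [-0.2, -0.0, 0.5]
gripper_width: 0.1
```

```bash
python3 - <<'E'
from bench import arm
import cv2,numpy as np
s=arm.read_state();print(s["position"],s["contact_force"])
a=arm.get_image("wrist")[:,:,::-1];b=arm.get_image("side")[130:330,250:410,::-1]
cv2.imwrite("pics/e.png",np.hstack([cv2.resize(a,(480,300)),cv2.resize(b,(240,300))]))
E
```

```text
[469.1641157  336.63405751 148.42729731] [-0.20511966 -0.03551313  0.4991906 ]
```

View pics/e.png

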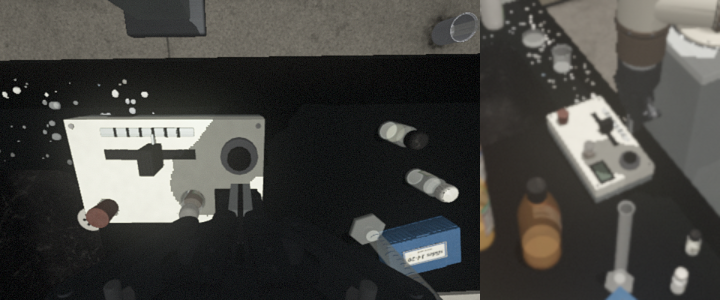

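In the final view the lever's pointer is at the fourth mark, around (153,130). The button at (239,155) is up and clear, and the vial, stopper and both spare vials are still standing. Handing in.

```bash
python3 -c "
from bench import arm
print(arm.job_done())"
```

```text
the job is handed in; nothing more can be done
None
```

I pushed the lever with closed fingertips through three clicks and left it in the third stop. I then pressed the read button to its bottom, let it come up, and handed the job in at about 11.5 s.

- **Lever:** the push force dropped away three times, 14 mm apart. After the third click, the wrist picture showed the pointer on the fourth mark (home plus three), and the last picture still showed it there.
- **Button:** it bottomed at z = 66.0 mm with about 13 N, which matches the full 6 mm of travel. It looked up again in the last picture, though I did not measure its height.
- **Other objects:** the vial, the stopper and both spare vials looked to be still in place in the last pictures. I did not measure how far any of them might have moved. The beaker and dish are only small in the side view, and the arm stayed well clear of them.
- **Arm:** it ended about 75 mm above the button, touching nothing.

No check failed or disagreed. The hand-in gave no verdict.

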